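# Bring a ratchet-propped inspection board down to its lowest notch

### The job

The white inspection board is propped too steeply on its ratchet. Take it by the red bar and raise it until it bears on its rubber top stop, with a definite but light pull of a few newtons, so that the pawl is thrown clear; then lower it gently all the way flat, which sets the pawl again, and raise it into the first (lowest) notch and leave it resting there on the pawl. Ease the board down by hand at every point, never let it drop, and do not disturb the vial, the dish or the pen.

Things in the scene. Friction and masses are not known exactly. Their poses are not given: they have to be found in the camera images.
- board_hinge (a point): Point on the board's hinge axis, at mid-width, 80 mm above the table, part of the fixed stand (grey base 240 x 272 x 10 mm, screwed down, grey cheeks at both sides). Its x axis is level and points from the hinge to the red bar as when the board lies flat, its y axis is the hinge axis (level), z is up.
- handle_center (a point): Middle of the red round bar by which the board is lifted: 12 mm diameter, parallel to the hinge axis and 200 mm from it, held by two 12 mm wide arms 60 mm to either side of this point (108 mm of bar is free). From the bar's centre to the panel's edge it is 45 mm. The point turns with the board (x from hinge to bar, y along the bar).
- board (a joint): Angle of the white board (panel 150 x 198 x 8 mm) above level, rad; 0 = flat on its two rests, grows as the bar is raised. Board, bar and quadrant together weigh about 0.6 kg: 2 to 4 N at the bar lifts them. It is only lightly damped and drops if released between notches.
- quadrant_hub (a point): Hub, on the hinge axis, of a steel quadrant with three saw teeth and of a brass trip arm, at the board's right side. The notches hold the board at 0.25, 0.50 and 0.75 rad, all shifted together by up to 0.06 rad. The arm throws the pawl at 1.00 to 1.30 rad, 1.15 nominally, and meets the rubber stop 0.045 rad later; it is clamped on by hand, so where is not measured: it must be felt.
- pawl_pivot (a point): Pivot of the weighted pawl (steel, yellow ball on top) over the quadrant. It clicks over the teeth as the board rises and catches it on the way down. Near the top a pin on the trip arm pushes it over its centre; it then falls back and stays clear, so the board can be lowered. Lowering the board below 0.05 rad tips it onto the teeth again.
- rubber_stop: Rubber-sleeved pin, 14 mm diameter, inside the right-hand cheek, low down in front of the hinge: the stop that the trip arm meets at the top of the board's travel, 58 mm from the hinge axis. It should be loaded with 6 to 52 N, which is 2 to 15 N at the red bar (at right angles to the board, beyond its own weight); more damages it. Origin on the pin's axis.
- vial: Capped glass vial, 21 mm diameter, 44 mm tall, standing loose near the left end of the bar; origin at the centre of its underside.
- dish: Lidded clear plastic dish, 56 mm diameter, 12 mm high, loose near the right end of the bar; origin at the centre of its underside.
- pen: Black and white marker pen, 128 mm long, 15 mm thick, lying loose beside the stand; origin at the centre of its underside, long axis y.

How it is judged (in metres and radians):
On the way, in this order (a step that is already met when the one before it is completed fails the run):
1. the board has been raised to the top and bears on the rubber stop with more than 6 N there (about 2 N at the bar) (value of joint board above 0.95 rad and contact force between board and rubber_stop above 6 N), for 0.1 s.
2. the board has been lowered flat (under 0.03 rad) (value of joint board below 0.03 rad), for 0.1 s.
At the end, for the whole second after the job is handed in: The board rests still in its first notch (between 0.15 and 0.36 rad above level), held by the pawl alone (value of joint board between 0.15 and 0.36 rad and velocity of joint board between -0.05 and 0.05 rad/s); the robot touches nothing.
It fails at once if the board is let drop (falls faster than 1.5 rad/s) (velocity of joint board below -1.5 rad/s).
It fails at once if the board is hauled against the rubber stop with more than 52 N at the stop (contact force between board and rubber_stop above 52 N).
It fails at once if the vial, the dish or the pen is moved by more than 15 mm, or the vial is tipped over (angle between vial's own z axis and vertical above 0.5 rad or distance of any of vial, dish, pen from where it was at the start of the episode above 0.015 m).
It also fails if it takes over 72 s, if anything falls off the work surface, if the arm or the gripper's body presses on something with over 40 N, if the wrist force passes 120 N, or if a joint passes its speed limit or range.

### The arm

A 6-joint arm with a two-finger parallel gripper is mounted at the origin on a cart in front of the work surface, level with it; the furniture and walls round the work are solid. World frame = base frame: x ahead of the robot, y to its left, z up, the work surface at z = 0. Lengths are in m, angles in degrees, forces in N, time in s.
With the tool pointing down it reaches from about 0.3 to 0.95 m from the base axis. Payload 3.1 kg.
Tool frame: the origin (TCP) lies midway between the tips of the shut fingers; the grasp point (between the pads) lies manip.hold_point_z behind it (manip.hold_point_z is the distance from the TCP to the grasp point, in m); x points along the fingers, z is the direction in which the jaws open and shut, and the axes are right-handed (so a half turn about x gives the same grasp; the last joint's range is limited). The gripper opens to 85 mm and grips with 20 to 120 N. Pads are 22 mm wide; open, the fingers measure 114 mm over their backs; the gripper's body (76 mm by 85 mm) begins 54 mm behind the grasp point. The pads swing forward as they close: fully open they stand 13 mm farther back than shut.
Start: joints at [-72.978, 17.653, 93.61, -0, 68.738, -3.994], TCP at [0.224, -0.583, 0.195] pointing down, gripper open.
Joint ranges: [-175.34, 175.34], [-45.06, 112.39], [2.9, 150.54], [-68.45, 248.45], [3.09, 151.38], [-168.51, 168.51]. Speed limits (degrees/s): [159.86, 159.86, 180, 180, 180, 180].

### API

Orientations are given as [roll, pitch, yaw] about the fixed x, y, z axes, in that order (R = Rz(yaw) Ry(pitch) Rx(roll)).
In Python, from bench import status, optics, close_job, manip gives the robot as it stands. The module is installed in compiled form; this text tells all that it offers.
- The arm moves only by the shell command python3 -m creep 'ROWS' [FORCE]. ROWS is JSON, a list of rows, each a list of 3 entries, a list of its own where there are three numbers: the shift along the tool's x, y, z in cm, then the turn about the tool's x in degrees, then the closure, from -1 (fully open) to 1 (shut), so that 0 is half open. A call has 1 to 5 rows; each row is the pose to reach, as a shift and turn from the pose commanded when the call began, along the tool's axes at that moment; what a row does not reach only later rows make up. A row lasts 1/12 s, in which the tool goes at most 41.7 mm and 7.16 degrees, less where a joint would pass 70% of its speed; a pose out of reach is approached as far as the arm can. A call with a gripper value outside its range is refused whole. The fingers move at their own pace and stop on an object; FORCE is the grip in N (left out, the last holds). Time passes only in rows, so rows that repeat a pose let the fingers close. It gives the time, the measured TCP pose, the force and the opening at its end, in the units of the state.
- status.get_obs(): the state, without advancing time (a new reading comes with each control period).
- optics.grab_frame(name): name is "scene" or "top" or "wrist"; returns a dict with "color" (480x640x3 uint8, blue, green, red), "fx", "fy", "cx", "cy" (pixels), "position" and "attitude" of the camera in the world; the wrist camera has in their place "hand_eye" (4x4, takes a point from camera to tool coordinates, whose origin is the TCP and whose axes are the tool frame's). Camera axes: x right, y up, looking along -z (the intrinsics and any distortion apply to the point x, -y, -z); pixel columns grow to the right and rows downward; lengths in m; the calibration is good to about 2 mm. The wrist camera is an equidistant fisheye: a pixel r from the principal point sees the ray r / f radians off the axis. A picture is of the moment at which its call begins: read the wrist's pose just before it. There is no depth.
- close_job(): hands the job in, once; it reports no verdict.
The state is a dict: "t": time; "joint_positions": joint angles; "qvel": joint speeds; "joint_efforts": joint torques, N m; "eef_pos": TCP position; "eef_rot": TCP orientation; "contact_force": force on the tool from outside, world axes, zero at the start; "torque": the same for the moment, N m; "opening": finger opening in m.
Only numpy, scipy, OpenCV 4.12 (cv2) and the standard library are available. Lean on these libraries where they do the work, as an engineer would, in place of code of your own. Each camera call takes 0.05 s, during which the arm holds its last target. There are 200 camera calls.

## Working session

There is one attempt and no reset: what is moved stays moved. The work goes in short steps, Python scripts to look and compute and a shell command to move; the robot and the scene stay as the last step left them, time stands still between calls to the robot, and variables do not carry over. Pictures are saved under pics/ and viewed, about 8 in all and at most 12, crops included, and the job is handed in when it is done.

```bash
mkdir -p pics; cat > h.py <<'E'
import cv2,numpy as np
from bench import status,optics,manip
from scipy.spatial.transform import Rotation as R
E
python3 - <<'E'
from h import *
print(status.get_obs(), manip.hold_point_z)
for n in("scene","top"):
    f=optics.grab_frame(n); cv2.imwrite(f"pics/{n}0.png",f["color"])
    print({k:v for k,v in f.items() if k!="color"})
    np.save(n+".npy",{k:v for k,v in f.items()},allow_pickle=True)
E
```

```text
{'t': 0.0, 'joint_positions': array([-7.29770106e+01,  1.77045678e+01,  9.36903231e+01, -1.07659041e-03,
        6.87368292e+01, -3.99505745e+00]), 'qvel': array([ 0.09968585, -0.04789784,  0.01582239,  0.00330772, -0.0236362 ,
       -0.00182898]), 'joint_efforts': array([ 8.58623062e-04, -4.15254235e+01, -2.76663780e+01, -1.84152118e-04,
        1.02680916e-02,  5.98217326e-06]), 'eef_pos': array([ 0.22384967, -0.58256287,  0.19333981]), 'eef_rot': array([176.44096021,  89.86827612, 107.45939866]), 'contact_force': array([ 0.10303645, -0.66792425, -0.09009048]), 'torque': array([0.04077115, 0.00113925, 0.01497254]), 'opening': 0.08496619892860925} 0.0187
{'fx': 456.597605933794, 'fy': 456.597605933794, 'cx': 318.175055158951, 'cy': 243.1581757110725, 'position': array([0.14503319, 0.4757863 , 0.62882036]), 'attitude': array([  52.63498547,   -1.295941  , -133.92879661])}
{'fx': 567.5994457472617, 'fy': 567.5994457472617, 'cx': 321.8555055617241, 'cy': 235.4729643047151, 'position': array([ 0.46873412, -0.01599977,  1.15742509]), 'attitude': array([  7.93668023,   0.14320956, -90.12788892])}
```

View pics/scene0.png

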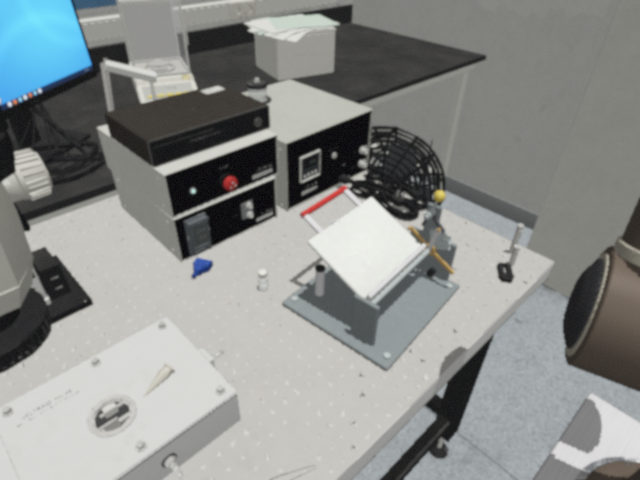

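View pics/top0.png

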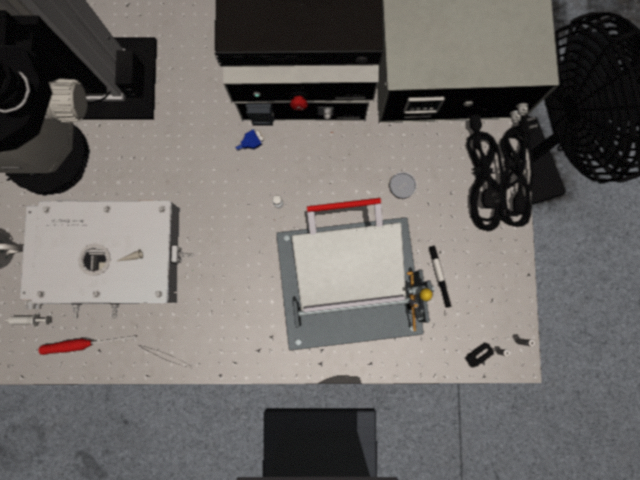

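Scene view: the board's red bar is at about (325,202), the vial at (263,280), and the yellow ball at (439,197). Top view: the bar runs (310,209)–(380,201), the base corners are (278,232), (408,219), (426,335), (290,349), the vial is at (278,201), the dish at (402,186) and the pen at (440,275). Next I'll triangulate these.

```bash
cat >> h.py <<'E'
def ray(f,u,v):
    d=np.array([(u-f["cx"])/f["fx"],-(v-f["cy"])/f["fy"],-1.])
    d=R.from_euler("xyz",f["attitude"],degrees=True).apply(d); return f["position"],d/np.linalg.norm(d)
def plane(f,u,v,z):
    p,d=ray(f,u,v); return p+d*(z-p[2])/d[2]
def tri(a,b):
    (p,d),(q,e)=a,b
    s=np.linalg.lstsq(np.c_[d,-e],q-p,rcond=None)[0]; x,y=p+d*s[0],q+e*s[1]
    return (x+y)/2,np.linalg.norm(x-y)
def red(f,roi):
    h=cv2.cvtColor(f["color"],cv2.COLOR_BGR2HSV); x0,y0,x1,y1=roi
    m=((h[...,0]<8)|(h[...,0]>172))&(h[...,1]>130)&(h[...,2]>70)
    k=np.zeros(m.shape,bool);k[y0:y1,x0:x1]=m[y0:y1,x0:x1]
    v,u=np.nonzero(k); P=np.c_[u,v].astype(float); c=P.mean(0); w=np.linalg.svd(P-c,full_matrices=False)[2][0]
    w*=np.sign(w[0]); t=(P-c)@w; return c+w*t.min(),c+w*t.max()
E
python3 - <<'E'
from h import *
T=np.load("top.npy",allow_pickle=True).item();S=np.load("scene.npy",allow_pickle=True).item()
rt=red(T,(295,190,395,220)); rs=red(S,(295,180,355,225)); print(rt,rs)
E_=[]
for a,b in zip(rt,rs):   # left ends (+y) correspond? print
    p,e=tri(ray(T,*a),ray(S,*b)); E_.append(p); print(p,e)
# alternative pairing
for a,b in zip(rt,rs[::-1]): print("alt",*tri(ray(T,*a),ray(S,*b)))
C=[plane(T,*c,0.01) for c in((278,232),(408,219),(426,335),(290,349))]
C=np.array(C);print("base",C.round(4),"ctr",C.mean(0).round(4))
u=(C[0]+C[1]-C[2]-C[3])[:2];print("xaxis yaw",np.degrees(np.arctan2(u[1],u[0])), [np.linalg.norm(C[i]-C[i-1]).round(3) for i in range(4)])
d=E_[0]-E_[1];print("bar len",np.linalg.norm(d),"yaw of bar normal",np.degrees(np.arctan2(d[1],d[0]))-90)
c=(E_[0]+E_[1])/2;print("ctr",c,"theta",np.arcsin((c[2]-.08)/.2))
for n,q,z in(("vial",(278,201),.044),("dish",(402,186),.012),("pen",(440,275),.01)):print(n,plane(T,*q,z).round(3))
E
```

```text
(array([306.89262462, 209.09167753]), array([380.16898181, 200.42947078])) (array([302.24448958, 214.38527929]), array([345.11472593, 187.18079104]))
[0.65344449 0.01223622 0.16868377] 0.000949952586546861
[ 0.6691093  -0.11763806  0.16765477] 0.00042831824588869207
alt [ 0.61343974 -0.00800997  0.24400988] 0.06322820101965097
alt [ 0.71492978 -0.09830399  0.08424321] 0.07971358673706824
base [[ 0.6361  0.0761  0.01  ]
 [ 0.6623 -0.19    0.01  ]
 [ 0.428  -0.2204  0.01  ]
 [ 0.4012  0.0503  0.01  ]] ctr [ 0.5319 -0.071   0.01  ]
xaxis yaw 6.833629523916709 [np.float64(0.236), np.float64(0.267), np.float64(0.236), np.float64(0.272)]
bar len 0.13081962910847866 yaw of bar normal 6.877520813205521
ctr [ 0.6612769  -0.05270092  0.16816927] theta 0.4565413564648727
vial [0.694 0.074 0.044]
dish [ 0.731 -0.179  0.012]
pen [ 0.547 -0.252  0.01 ]
```

```bash
cat >> h.py <<'E'
HX,HY=0.4827,-0.0742; YAW=6.9
def bar(th,yaw=YAW):
    y=np.radians(yaw); return np.array([HX+.2*np.cos(th)*np.cos(y),HY+.2*np.cos(th)*np.sin(y),.08+.2*np.sin(th)])
def delta(tgt):
    o=status.get_obs(); M=R.from_euler("xyz",o["eef_rot"],degrees=True)
    z=M.apply([0,0,1]); zy=np.degrees(np.arctan2(z[1],z[0]))
    t=-((YAW-zy+90)%180-90)  # tool x down: +turn about x = -yaw
    print("t",o["t"],"tcp",o["eef_pos"].round(4),"F",o["contact_force"].round(1),"open",round(o["opening"],4),"toolx",M.apply([1,0,0]).round(3),"zyaw",zy.round(1))
    print("shift cm",(100*M.inv().apply(np.array(tgt)-o["eef_pos"])).round(2),"turn",t.round(1))
E
python3 - <<'E'
from h import *
delta([.224,-.583,.34]); delta([.661,-.053,.34]); delta(bar(.457)+[0,0,.08])
E
```

```text
t 0.1 tcp [ 0.2239 -0.5826  0.1934] F [ 0.2  0.7 -0.4] open 0.0853 toolx [-0.001  0.002 -1.   ] zyaw -69.0
shift cm [-1.466e+01 -0.000e+00  1.000e-02] turn -75.9
t 0.1 tcp [ 0.2239 -0.5826  0.1934] F [ 0.2  0.7 -0.4] open 0.0853 toolx [-0.001  0.002 -1.   ] zyaw -69.0
shift cm [-14.57  59.8  -33.79] turn -75.9
t 0.1 tcp [ 0.2239 -0.5826  0.1934] F [ 0.2  0.7 -0.4] open 0.0853 toolx [-0.001  0.002 -1.   ] zyaw -69.0
shift cm [ -5.4   59.8  -33.81] turn -75.9
```

```bash
python3 -m creep '[[[-4,0,0],0,-1],[[-8,0,0],0,-1],[[-12,0,0],0,-1],[[-14.6,0,0],0,-1],[[-14.6,0,0],0,-1]]' 25
python3 -m creep '[[[0,3,-1.7],0,-1],[[0,6,-3.4],0,-1],[[0,9,-5.1],0,-1],[[0,12,-6.8],0,-1],[[0,15,-8.5],0,-1]]'
python3 -m creep '[[[0,3,-1.7],0,-1],[[0,6,-3.4],0,-1],[[0,9,-5.1],0,-1],[[0,12,-6.8],0,-1],[[0,15,-8.5],0,-1]]'
python3 -m creep '[[[0,3,-1.7],0,-1],[[0,6,-3.4],0,-1],[[0,9,-5.1],0,-1],[[0,12,-6.8],0,-1],[[0,15,-8.5],0,-1]]'
python3 -m creep '[[[0,3,-1.7],0,-1],[[0,6,-3.4],0,-1],[[0,9,-5.1],0,-1],[[0,12,-6.8],0,-1],[[0,14,-8],0,-1]]'
python3 -m creep '[[[0,0,0],-6.5,-0.6],[[0,0,0],-13,-0.5],[[0,0,0],-19.5,-0.4],[[0,0,0],-26,-0.4],[[0,0,0],-32.5,-0.4]]'
python3 -m creep '[[[0,0,0],-6.5,-0.4],[[0,0,0],-13,-0.4],[[0,0,0],-19.5,-0.4],[[0,0,0],-26,-0.4],[[0,0,0],-32.5,-0.4]]'
python3 -m creep '[[[0,0,0],-5,-0.4],[[0,0,0],-10.9,-0.4],[[0,0,0],-10.9,-0.4],[[0,0,0],-10.9,-0.4]]'
python3 - <<'E'
from h import *
delta(bar(.457)+[0,0,.05])
print(status.get_obs()["joint_positions"])
f=optics.grab_frame("wrist"); cv2.imwrite("pics/w1.png",f["color"]); print({k:v for k,v in f.items() if k!="color"})
E
```

```text
t: 0.52
eef_pos: [0.2252, -0.5869, 0.349]
eef_rot: [-3.9, 89.2, -72.9]
contact_force: [0.1, 0.4, 0.7]
opening: 0.0851
t: 0.93
eef_pos: [0.334, -0.4486, 0.3393]
eef_rot: [-172.3, 89.9, 118.7]
contact_force: [-0.0, -0.4, 0.1]
opening: 0.0856
t: 1.35
eef_pos: [0.4436, -0.3153, 0.3395]
eef_rot: [-149.6, 89.9, 141.4]
contact_force: [0.4, -0.0, 0.5]
opening: 0.0851
t: 1.77
eef_pos: [0.5531, -0.1823, 0.3394]
eef_rot: [-128.8, 89.9, 162.2]
contact_force: [0.7, -1.5, -0.3]
opening: 0.0853
t: 2.18
eef_pos: [0.6557, -0.0562, 0.3388]
eef_rot: [-153.7, 89.9, 137.4]
contact_force: [-0.8, -0.0, -0.6]
opening: 0.0857
t: 2.6
eef_pos: [0.6542, -0.0588, 0.3389]
eef_rot: [-151.3, 89.9, 172.5]
contact_force: [-0.8, 0.9, -0.0]
opening: 0.0598
t: 3.02
eef_pos: [0.6541, -0.059, 0.339]
eef_rot: [175.4, 89.9, 171.8]
contact_force: [-0.3, 0.9, 0.2]
opening: 0.0599
t: 3.35
eef_pos: [0.6543, -0.0591, 0.3394]
eef_rot: [163.8, 89.9, 170.6]
contact_force: [0.3, -0.5, 0.1]
opening: 0.0596
t 3.35 tcp [ 0.6543 -0.0591  0.3394] F [ 0.3 -0.5  0.1] open 0.0596 toolx [-0.002  0.    -1.   ] zyaw 6.8
shift cm [12.12  0.55  0.75] turn -0.1
[-8.95511370e+00  1.62746630e+01  7.88608936e+01  8.22984890e-04
  8.49682251e+01 -1.57221460e+01]
{'fx': 371.64829954431775, 'fy': 371.64829954431775, 'cx': 317.4397574856152, 'cy': 244.066802742278, 'hand_eye': array([[-5.20264263e-04,  2.88471211e-01, -9.57488428e-01,
        -1.79389226e-01],
       [-6.34937549e-04,  9.57488269e-01,  2.88471508e-01,
         7.39641332e-02],
       [ 9.99999663e-01,  7.58026772e-04, -3.14985725e-04,
         8.77699792e-04],
       [ 0.00000000e+00,  0.00000000e+00,  0.00000000e+00,
         1.00000000e+00]])}
```

View pics/w1.png

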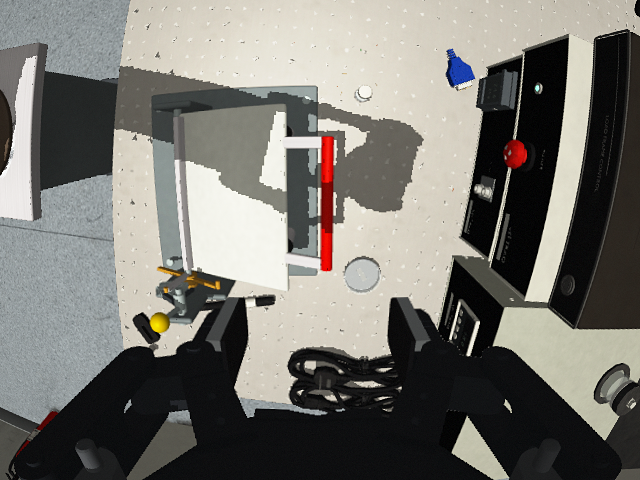

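The wrist view shows the bar at column 327, rows 136–270, running square to the jaw direction. The jaw centre is at about column 318. I'll check this against the triangulated position before descending.

```bash
python3 - <<'E'
from h import *
o=status.get_obs(); f=optics.grab_frame("wrist"); M=R.from_euler("xyz",o["eef_rot"],degrees=True)
a,b=red(f,(300,120,350,290)); H=f["hand_eye"]
Q=[]
for u,v in(a,b):
    x,y=(u-f["cx"])/f["fx"],(v-f["cy"])/f["fy"]; r=np.hypot(x,y); s=np.sin(r)/r
    d=M.apply(H[:3,:3]@np.array([x*s,-y*s,-np.cos(r)])); p=o["eef_pos"]+M.apply(H[:3,3]); Q.append(p+d*(.168-p[2])/d[2])
Q=np.array(Q);print(a,b,Q.round(4),Q.mean(0).round(4),bar(.457).round(4)); delta(np.append(Q.mean(0)[:2],.168))
E
```

```text
[325.7797906  270.02998544] [326.84332494 135.9670247 ] [[ 0.6704 -0.1167  0.168 ]
 [ 0.6552  0.015   0.168 ]] [ 0.6628 -0.0509  0.168 ] [ 0.6609 -0.0526  0.1683]
t 3.45 tcp [ 0.6545 -0.0591  0.3399] F [-0.8  0.1 -0.5] open 0.06 toolx [-0.001  0.    -1.   ] zyaw 6.8
shift cm [17.19  0.71  0.95] turn -0.1
```

```bash
python3 -m creep '[[[2,0.6,0.85],0,0.0],[[4,0.6,0.85],0,0.0],[[6,0.6,0.85],0,0.0],[[8,0.6,0.85],0,0.0],[[10,0.6,0.85],0,0.0]]' 25
python3 -m creep '[[[2,0,0],0,0],[[4,0,0],0,0],[[6,0,0],0,0],[[7.5,0,0],0,0],[[8.7,0,0],0,0]]'
python3 -m creep '[[[0,0,0],0,0],[[0,0,0],0,0],[[0,0,0],0,0]]'
python3 - <<'E'
from h import *
delta(bar(.457)-[0,0,.0187])
f=optics.grab_frame("wrist"); cv2.imwrite("pics/w2.png",f["color"])
E
```

```text
t: 3.87
eef_pos: [0.6623, -0.0521, 0.2395]
eef_rot: [177.7, 90.0, -175.4]
contact_force: [-0.2, -0.9, 0.2]
opening: 0.0429
t: 4.28
eef_pos: [0.6614, -0.052, 0.1514]
eef_rot: [164.6, 89.9, 171.4]
contact_force: [-0.6, 0.2, -0.5]
opening: 0.0426
t: 4.53
eef_pos: [0.6634, -0.0523, 0.1548]
eef_rot: [-14.3, 89.9, -7.4]
contact_force: [-0.1, -0.2, 0.3]
opening: 0.0427
t 4.5333 tcp [ 0.6634 -0.0523  0.1548] F [-0.1 -0.2  0.3] open 0.0427 toolx [ 0.002 -0.    -1.   ] zyaw 6.9
shift cm [ 0.52 -0.   -0.26] turn -0.0
```

View pics/w2.png

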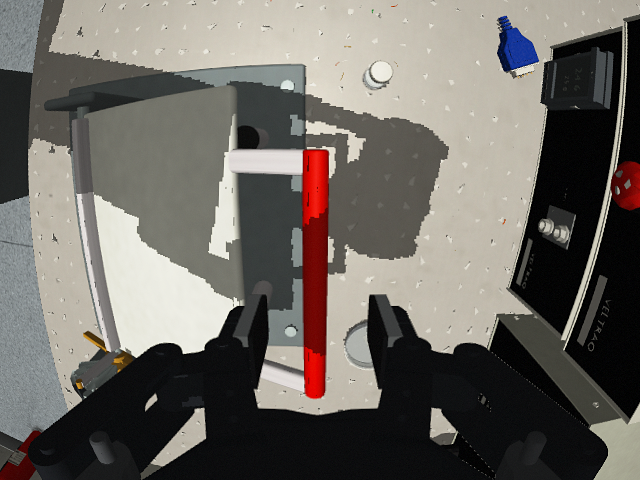

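The bar (column 316) lies midway between the fingers. I'll go 4 mm lower and close.

```bash
python3 -m creep '[[[0.4,0,0],0,0.3],[[0.4,0,0],0,0.6],[[0.4,0,0],0,1],[[0.4,0,0],0,1],[[0.4,0,0],0,1]]' 25
python3 -m creep '[[[0,0,0],0,1],[[0,0,0],0,1],[[0,0,0],0,1]]' 25
python3 - <<'E'
from h import *
import json
o=status.get_obs(); p=o["eef_pos"]; delta(bar(.457)-[0,0,.0187])
M=R.from_euler("xyz",o["eef_rot"],degrees=True)
b0=bar(.457)
for th in (.55,.65,.75,.85,.92,.98,1.04,1.1,1.16,1.22,1.28,1.34): print(th,(100*M.inv().apply(bar(th)-b0)).round(2))
E
```

```text
t: 5.0
eef_pos: [0.6626, -0.0522, 0.1498]
eef_rot: [-10.7, 90.0, -3.8]
contact_force: [-0.1, 0.4, 0.2]
opening: -0.0002
t: 5.25
eef_pos: [0.6624, -0.0521, 0.1496]
eef_rot: [115.6, 90.0, 122.6]
contact_force: [0.3, 0.1, -0.2]
opening: -0.0001
t 5.25 tcp [ 0.6624 -0.0521  0.1496] F [ 0.3  0.1 -0.2] open -0.0001 toolx [-0.  0. -1.] zyaw 6.9
shift cm [ 0.   -0.03 -0.16] turn 0.0
0.55 [-1.63  0.   -0.9 ]
0.65 [-3.28  0.   -2.03]
0.75 [-4.81  0.   -3.31]
0.85 [-6.2   0.   -4.75]
0.92 [-7.09  0.   -5.83]
0.98 [-7.78  0.   -6.81]
1.04 [-8.42  0.   -7.82]
1.1 [-9.    0.   -8.88]
1.16 [-9.51  0.   -9.96]
1.22 [ -9.96   0.   -11.07]
1.28 [-10.33   0.   -12.21]
1.34 [-10.64   0.   -13.37]
```

The fingers shut to zero, so the bar was not between the pads. I'll look before doing anything else.

```bash
python3 - <<'E'
from h import *
f=optics.grab_frame("wrist"); g=optics.grab_frame("scene")
s=cv2.resize(g["color"][150:330,250:490],(480,360)); w=cv2.resize(f["color"][120:480,120:560],(440,360))[:,80:400]
cv2.imwrite("pics/c3.png",np.hstack([s,w]))
print(red(g,(295,180,355,225)))
E
```

```text
(array([301.5816509, 214.9162617]), array([345.16013669, 187.25225976]))
```

View pics/c3.png

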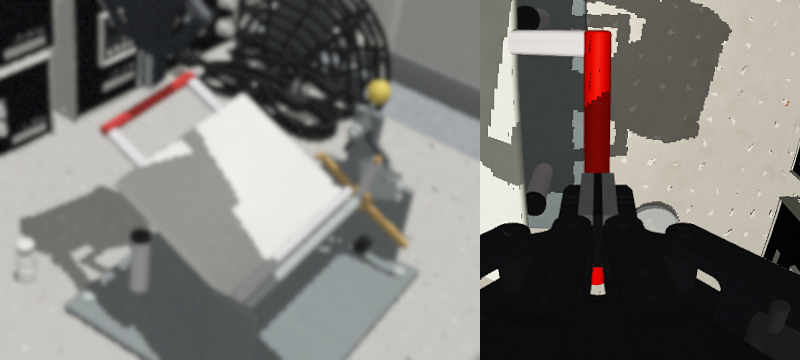

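The left crop (scene) shows the bar unbroken with the gripper above it. The right crop (wrist) shows the shut pads at (597,172–215) in front of the bar. Scaling from the pad gap puts the tips about 3 cm behind the nominal TCP, so they are above the bar. I'll open, go 3 cm lower and look again.

```bash
python3 -m creep '[[[-1,0,0],0,0],[[-1,0,0],0,0],[[-1,0,0],0,0],[[-1,0,0],0,0],[[-1,0,0],0,0]]' 25
python3 -m creep '[[[1,0,-0.1],0,0],[[2,0,-0.1],0,0],[[2.6,0,-0.1],0,0],[[3.2,0,-0.1],0,0],[[3.8,0,-0.1],0,0]]'
python3 -m creep '[[[0.1,0,0],0,0],[[0.2,0,0],0,0],[[0.2,0,0],0,0]]'
python3 - <<'E'
from h import *
delta(bar(.457)-[0,0,.0187])
f=optics.grab_frame("wrist"); g=optics.grab_frame("scene")
s=cv2.resize(g["color"][150:290,270:430],(480,420)); w=f["color"][60:480,160:480]
cv2.imwrite("pics/c4.png",np.hstack([s,w]))
E
```

```text
t: 5.77
eef_pos: [0.6624, -0.0521, 0.1596]
eef_rot: [32.9, 90.0, 39.9]
contact_force: [-0.1, 0.3, 0.2]
opening: 0.0426
t: 6.18
eef_pos: [0.6608, -0.0522, 0.12]
eef_rot: [164.3, 89.9, 171.2]
contact_force: [0.5, -0.2, 0.4]
opening: 0.0425
t: 6.43
eef_pos: [0.6615, -0.0523, 0.1194]
eef_rot: [152.2, 90.0, 159.1]
contact_force: [1.0, 0.5, 0.3]
opening: 0.0426
t 6.4333 tcp [ 0.6615 -0.0523  0.1194] F [1.  0.5 0.3] open 0.0426 toolx [-0.  0. -1.] zyaw 6.9
shift cm [-3.02 -0.03 -0.07] turn 0.0
```

View pics/c4.png

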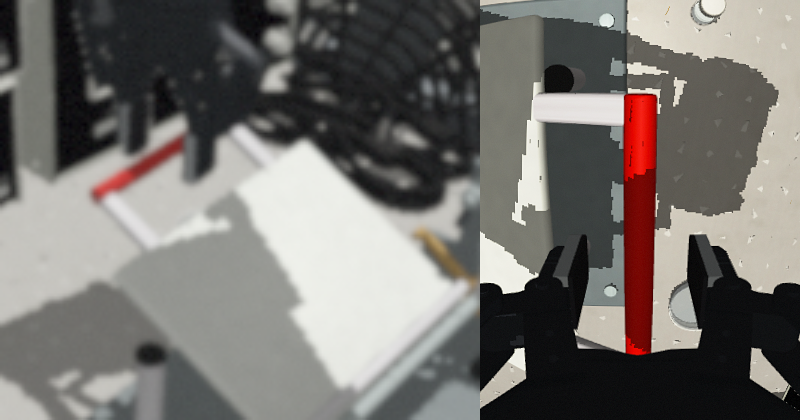

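Now the near finger covers the bar in the scene view, so the pads straddle it. In the wrist crop the bar (column 640) is centred between the pad edges at 588 and 690. I'll go a little lower and close.

```bash
python3 -m creep '[[[0.4,0,0],0,0],[[0.8,0,0],0,0],[[0.8,0,0],0,0.4],[[0.8,0,0],0,0.8],[[0.8,0,0],0,1]]' 25
python3 -m creep '[[[0,0,0],0,1],[[0,0,0],0,1],[[0,0,0],0,1],[[0,0,0],0,1]]' 25
python3 - <<'E'
from h import *
delta(bar(.457)-[0,0,.056])
E
```

```text
t: 6.95
eef_pos: [0.6619, -0.0522, 0.1117]
eef_rot: [7.3, 89.9, 14.2]
contact_force: [0.1, -0.1, -1.2]
opening: 0.0115
t: 7.28
eef_pos: [0.6618, -0.0522, 0.1118]
eef_rot: [1.4, 90.0, 8.3]
contact_force: [1.6, 1.2, -0.6]
opening: 0.0107
t 7.2833 tcp [ 0.6618 -0.0522  0.1118] F [ 1.6  1.2 -0.6] open 0.0107 toolx [ 0.001  0.    -1.   ] zyaw 6.9
shift cm [-0.05 -0.03 -0.1 ] turn 0.0
```

```bash
python3 -m creep '[[[-0.8,0,-0.42],0,1],[[-1.63,0,-0.9],0,1],[[-2.45,0,-1.45],0,1],[[-3.28,0,-2.03],0,1],[[-3.28,0,-2.03],0,1]]' 25
python3 -m creep '[[[-0.77,0,-0.63],0,1],[[-1.53,0,-1.28],0,1],[[-2.24,0,-2.0],0,1],[[-2.92,0,-2.72],0,1],[[-2.92,0,-2.72],0,1]]' 25
cat >> h.py <<'E'
def state(off=np.array([.0015,.0004,-.0565])):
    o=status.get_obs(); F=o["contact_force"]; y=np.radians(YAW)
    p=o["eef_pos"]-off-[HX,HY,.08]; r=p[0]*np.cos(y)+p[1]*np.sin(y); th=np.arctan2(p[2],r)
    Fr=F[0]*np.cos(y)+F[1]*np.sin(y)
    print("t",round(o["t"],2),"th",th.round(3),"rad",np.hypot(r,p[2]).round(4),"Ftan",(-Fr*np.sin(th)+F[2]*np.cos(th)).round(1),"Frad",(Fr*np.cos(th)+F[2]*np.sin(th)).round(1),"F",F.round(1),"open",round(o["opening"],4))
E
python3 -c "
from h import *
state()
f=optics.grab_frame('scene');print(red(f,(200,80,400,260)));cv2.imwrite('pics/s5.png',f['color'])"
```

```text
t: 7.7
eef_pos: [0.6408, -0.0546, 0.1468]
eef_rot: [4.0, 89.9, 10.9]
contact_force: [1.9, 1.2, -0.9]
opening: 0.0111
t: 8.12
eef_pos: [0.6146, -0.0577, 0.176]
eef_rot: [3.3, 89.8, 10.2]
contact_force: [4.6, 3.5, 1.1]
opening: 0.0112
t 8.12 th 0.86 rad 0.2013 Ftan -3.1 Frad 4.1 F [4.6 3.5 1.1] open 0.0112
(array([222.92350854, 181.8234054 ]), array([344.87669638, 186.93931503]))
```

```bash
python3 -c "
from h import *
f=cv2.imread('pics/s5.png');cv2.imwrite('pics/c5.png',cv2.resize(f[110:310,210:490],(700,500)))"
```

```text
(no output)
```

View pics/c5.png

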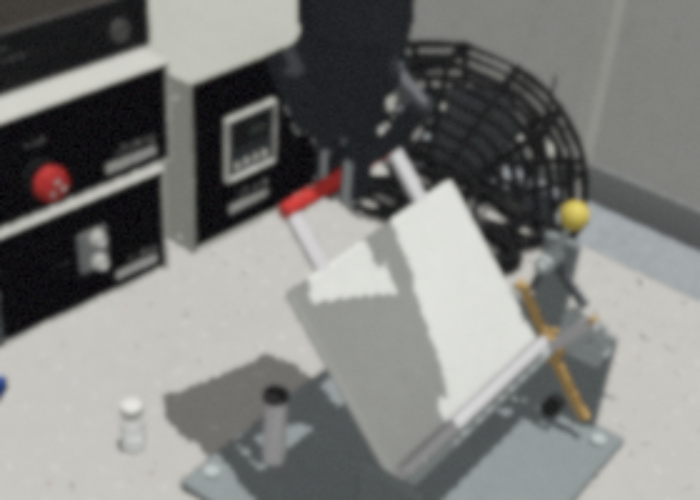

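The crop shows the bar held at (330,195), the board raised, and the vial (132,425) undisturbed. I'll keep rising and feel for the stop.

```bash
python3 -m creep '[[[-0.4,0,-0.47],0,1],[[-0.77,0,-0.95],0,1],[[-1.12,0,-1.43],0,1],[[-1.45,0,-1.91],0,1],[[-1.45,0,-1.91],0,1]]' 25
python3 -c "
from h import *
state()"
python3 -m creep '[[[-0.21,0,-0.34],0,1],[[-0.42,0,-0.68],0,1],[[-0.42,0,-0.68],0,1]]' 25
python3 -c "
from h import *
state()"
```

```text
t: 8.58
eef_pos: [0.5973, -0.0597, 0.1902]
eef_rot: [2.8, 89.7, 9.7]
contact_force: [4.5, 4.3, 4.1]
opening: 0.0111
t 8.58 th 0.971 rad 0.202 Ftan -1.8 Frad 6.1 F [4.5 4.3 4.1] open 0.0111
t: 8.83
eef_pos: [0.5912, -0.0604, 0.1946]
eef_rot: [2.5, 89.6, 9.4]
contact_force: [5.6, 4.5, 5.2]
opening: 0.0111
t 8.83 th 1.008 rad 0.2023 Ftan -2.4 Frad 7.7 F [5.6 4.5 5.2] open 0.0111
```

```bash
python3 -m creep '[[[-0.1,0.05,0.06],0,1],[[-0.2,0.1,0.12],0,1],[[-0.2,0.1,0.12],0,1]]' 25
python3 -c "
from h import *
state()"
python3 -m creep '[[[-0.21,0,-0.34],0,1],[[-0.42,0,-0.68],0,1],[[-0.42,0,-0.68],0,1]]' 25
python3 -c "
from h import *
state()"
```

```text
t: 9.08
eef_pos: [0.5907, -0.0604, 0.1949]
eef_rot: [-33.7, 89.9, -26.8]
contact_force: [4.5, 0.6, 3.2]
opening: 0.011
t 9.08 th 1.011 rad 0.2022 Ftan -2.2 Frad 5.1 F [4.5 0.6 3.2] open 0.011
t: 9.33
eef_pos: [0.5837, -0.0612, 0.1994]
eef_rot: [-23.0, 89.9, -16.1]
contact_force: [5.3, 2.0, 3.6]
opening: 0.0113
t 9.33 th 1.053 rad 0.2025 Ftan -3.0 Frad 5.9 F [5.3 2.  3.6] open 0.0113
```

```bash
python3 -m creep '[[[-0.27,0.05,-0.3],0,1],[[-0.55,0.1,-0.6],0,1],[[-0.55,0.1,-0.6],0,1]]' 25
python3 -c "
from h import *
state()"
python3 -m creep '[[[-0.15,0,-0.17],0,1],[[-0.27,0,-0.33],0,1],[[-0.27,0,-0.33],0,1]]' 25
python3 -c "
from h import *
state()"
```

```text
t: 9.58
eef_pos: [0.576, -0.0621, 0.2039]
eef_rot: [-124.5, 89.8, -117.6]
contact_force: [3.6, -3.5, 1.1]
opening: 0.0108
t 9.58 th 1.097 rad 0.2028 Ftan -2.3 Frad 2.4 F [ 3.6 -3.5  1.1] open 0.0108
t: 9.83
eef_pos: [0.5723, -0.0624, 0.2059]
eef_rot: [-144.1, 89.8, -137.2]
contact_force: [2.6, -4.0, 0.5]
opening: 0.0112
t 9.83 th 1.117 rad 0.2029 Ftan -1.7 Frad 1.4 F [ 2.6 -4.   0.5] open 0.0112
```

```bash
python3 -m creep '[[[-0.1,-0.05,-0.18],0,1],[[-0.19,-0.1,-0.36],0,1],[[-0.19,-0.1,-0.36],0,1]]' 25
python3 -c "
from h import *
state()"
python3 -m creep '[[[-0.1,0,-0.18],0,1],[[-0.19,0,-0.36],0,1],[[-0.19,0,-0.36],0,1]]' 25
python3 -c "
from h import *
state()"
python3 -m creep '[[[-0.1,0,-0.18],0,1],[[-0.18,0,-0.37],0,1],[[-0.18,0,-0.37],0,1]]' 25
python3 -c "
from h import *
state()"
```

```text
t: 10.08
eef_pos: [0.5688, -0.0628, 0.2078]
eef_rot: [-179.1, 89.8, -172.2]
contact_force: [1.7, -3.5, -0.5]
opening: 0.0109
t 10.08 th 1.137 rad 0.2031 Ftan -1.4 Frad 0.1 F [ 1.7 -3.5 -0.5] open 0.0109
t: 10.33
eef_pos: [0.565, -0.0632, 0.2096]
eef_rot: [-174.1, 89.8, -167.2]
contact_force: [1.5, -5.2, -2.7]
opening: 0.0109
t 10.33 th 1.158 rad 0.2032 Ftan -1.9 Frad -2.1 F [ 1.5 -5.2 -2.7] open 0.0109
t: 10.58
eef_pos: [0.5618, -0.0636, 0.2112]
eef_rot: [-172.2, 89.9, -165.2]
contact_force: [2.4, -5.0, -4.3]
opening: 0.0109
t 10.58 th 1.176 rad 0.2034 Ftan -3.3 Frad -3.3 F [ 2.4 -5.  -4.3] open 0.0109
```

```bash
python3 -m creep '[[[0,-0.05,-0.2],0,1],[[0.02,-0.15,-0.4],0,1],[[0.02,-0.15,-0.4],0,1]]' 25
python3 -c "
from h import *
state()"
python3 -m creep '[[[-0.05,0,-0.15],0,1],[[-0.1,0,-0.3],0,1],[[-0.1,0,-0.3],0,1]]' 25
python3 -c "
from h import *
state()"
python3 -m creep '[[[-0.05,0,-0.12],0,1],[[-0.08,0,-0.25],0,1],[[-0.08,0,-0.25],0,1]]' 25
python3 -c "
from h import *
state()"
```

```text
t: 10.83
eef_pos: [0.56, -0.0637, 0.2121]
eef_rot: [42.5, 89.8, 49.4]
contact_force: [5.3, -0.1, -4.2]
opening: 0.011
t 10.83 th 1.186 rad 0.2035 Ftan -6.5 Frad -1.9 F [ 5.3 -0.1 -4.2] open 0.011
t: 11.08
eef_pos: [0.558, -0.064, 0.2131]
eef_rot: [23.2, 89.7, 30.1]
contact_force: [8.5, 0.6, -6.8]
opening: 0.0106
t 11.08 th 1.197 rad 0.2037 Ftan -10.4 Frad -3.2 F [ 8.5  0.6 -6.8] open 0.0106
t: 11.33
eef_pos: [0.5565, -0.0642, 0.2138]
eef_rot: [15.7, 89.6, 22.6]
contact_force: [9.2, 0.8, -6.9]
opening: 0.0111
t 11.33 th 1.205 rad 0.2038 Ftan -11.1 Frad -3.2 F [ 9.2  0.8 -6.9] open 0.0111
```

```bash
python3 -c "
from h import *
state()
f=optics.grab_frame('scene')['color']; a=cv2.imread('pics/s5.png')
cv2.imwrite('pics/c6.png',np.hstack([cv2.resize(x[170:300,370:480],(380,449)) for x in (a,f)]))
state()"
```

```text
t 11.33 th 1.205 rad 0.2038 Ftan -11.1 Frad -3.2 F [ 9.2  0.8 -6.9] open 0.0111
t 11.38 th 1.205 rad 0.2038 Ftan -11.6 Frad -3.7 F [ 9.6 -0.6 -7.6] open 0.0104
```

View pics/c6.png

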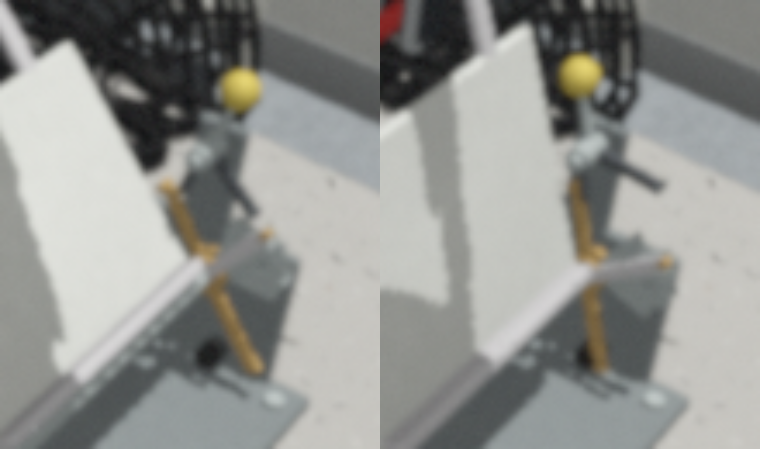

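Comparing before (left) and now (right): the ball has swung over from (240,90) to (580,75), the pawl nose is lifted clear, and the brass arm bears on the black rubber pin (590,355). I'll refit the arc from the recorded TCP points and work out the descent.

```bash
cat > fit.py <<'E'
from h import *
from scipy.optimize import least_squares
P=np.array([[.6618,-.0522,.1118],[.6408,-.0546,.1468],[.6146,-.0577,.176],[.5973,-.0597,.1902],[.5907,-.0604,.1949],[.5837,-.0612,.1994],[.576,-.0621,.2039],[.5723,-.0624,.2059],[.5688,-.0628,.2078],[.565,-.0632,.2096],[.56,-.0637,.2121]])
y=np.radians(YAW); r=P[:,0]*np.cos(y)+P[:,1]*np.sin(y); z=P[:,2]
s=least_squares(lambda c:np.hypot(r-c[0],z-c[1])-c[2] if len(c)>2 else np.hypot(r-c[0],z-c[1])-.2,[.47,.03])
a,b=s.x; rho=.2
print("centre",s.x,"rms",np.sqrt(np.mean(s.fun**2)))
o=status.get_obs(); p=o["eef_pos"]; q=p[0]*np.cos(y)+p[1]*np.sin(y)
th=np.arctan2(p[2]-b,q-a); print("th now",th)
E
python3 - <<'E'
from fit import *
print(np.arctan2(z-b,r-a).round(3))
g=[1.2,1.1,1.0,.9,.8,.7,.6,.5,.4,.3,.2,.1,.05,0]
for t0 in g: print(t0,(100*np.array([-rho*(np.sin(t0)-np.sin(th)),rho*(np.cos(t0)-np.cos(th))])).round(2))
E
```

```text
centre [0.46865547 0.02832066] rms 0.00016724158365027773
th now 1.1814736528092364
[0.43  0.635 0.832 0.944 0.985 1.027 1.072 1.093 1.113 1.134 1.162]
1.2 [-0.14 -0.34]
1.1 [0.68 1.48]
1.0 [1.67 3.21]
0.9 [2.84 4.84]
0.8 [4.16 6.34]
0.7 [5.62 7.71]
0.6 [7.21 8.92]
0.5 [8.91 9.96]
0.4 [10.71 10.83]
0.3 [12.59 11.52]
0.2 [14.53 12.01]
0.1 [16.51 12.31]
0.05 [17.5  12.38]
0 [18.5  12.41]
```

```bash
python3 -m creep '[[[0.15,0,0.4],0,1],[[0.35,0,0.9],0,1],[[0.58,0,1.35],0,1],[[0.83,0,1.83],0,1],[[0.83,0,1.83],0,1]]' 25
python3 -c "
from h import *
state()"
python3 -m creep '[[[0.37,0,0.71],0,1],[[0.77,0,1.40],0,1],[[1.21,0,2.07],0,1],[[1.67,0,2.73],0,1],[[2.16,0,3.36],0,1]]' 25
python3 -c "
from h import *
state()
import fit"
```

```text
t: 11.8
eef_pos: [0.5728, -0.0624, 0.2061]
eef_rot: [58.4, 89.9, 65.4]
contact_force: [1.1, 1.9, 4.7]
opening: 0.0109
t 11.8 th 1.116 rad 0.2033 Ftan 0.9 Frad 4.8 F [1.1 1.9 4.7] open 0.0109
t: 12.22
eef_pos: [0.6062, -0.0586, 0.1835]
eef_rot: [56.9, 89.9, 63.8]
contact_force: [1.8, 4.6, 3.6]
opening: 0.0112
t 12.22 th 0.916 rad 0.2018 Ftan 0.3 Frad 4.3 F [1.8 4.6 3.6] open 0.0112
centre [0.46865547 0.02832066] rms 0.00016724158365027773
th now 0.8883074735045084
```

```bash
python3 -m creep '[[[0.45,0,0.66],0,1],[[0.96,0.1,1.28],0,1],[[1.5,0.1,1.87],0,1],[[2.06,0.1,2.45],0,1],[[2.64,0.1,3.0],0,1]]' 25
python3 -c "
from h import *
state()
import fit"
python3 -m creep '[[[0.62,0,0.49],0,1],[[1.26,0,0.97],0,1],[[1.92,0,1.42],0,1],[[2.60,0,1.84],0,1],[[3.29,0,2.25],0,1]]' 25
python3 -c "
from h import *
state()
import fit"
```

```text
t: 12.63
eef_pos: [0.6342, -0.0554, 0.1559]
eef_rot: [-175.6, 89.8, -168.6]
contact_force: [-0.4, 1.4, -0.7]
opening: 0.0112
t 12.63 th 0.72 rad 0.2009 Ftan -0.3 Frad -0.6 F [-0.4  1.4 -0.7] open 0.0112
centre [0.46865547 0.02832066] rms 0.00016724158365027773
th now 0.6909744364867184
t: 13.05
eef_pos: [0.6571, -0.0527, 0.1237]
eef_rot: [-146.7, 89.9, -139.8]
contact_force: [-0.5, -0.5, -0.4]
opening: 0.0107
t 13.05 th 0.522 rad 0.201 Ftan -0.1 Frad -0.7 F [-0.5 -0.5 -0.4] open 0.0107
centre [0.46865547 0.02832066] rms 0.00016724158365027773
th now 0.49328561169709145
```

```bash
python3 -m creep '[[[0.71,0,0.38],0,1],[[1.43,0,0.73],0,1],[[2.17,0,1.04],0,1],[[2.92,0,1.32],0,1],[[3.68,0,1.56],0,1]]' 25
python3 -c "
from h import *
state()
import fit"
```

```text
t: 13.47
eef_pos: [0.6732, -0.0509, 0.0872]
eef_rot: [-54.9, 89.9, -47.9]
contact_force: [0.1, -2.1, -1.0]
opening: 0.011
t 13.47 th 0.323 rad 0.2007 Ftan -0.9 Frad -0.4 F [ 0.1 -2.1 -1. ] open 0.011
centre [0.46865547 0.02832066] rms 0.00016724158365027773
th now 0.2954004459495623
```

```bash
python3 -m creep '[[[0.77,0,0.22],0,1],[[1.55,0,0.42],0,1],[[2.34,0,0.58],0,1],[[3.13,0,0.7],0,1],[[3.92,0,0.79],0,1]]' 25
python3 -m creep '[[[0.4,0,0.04],0,1],[[0.8,0,0.06],0,1],[[1.2,0,0.08],0,1],[[1.5,0,0.09],0,1],[[1.8,0,0.1],0,1]]' 25
python3 -c "
from h import *
state()
import fit"
python3 -m creep '[[[0.2,0,0],0,1],[[0.4,0,0],0,1],[[0.4,0,0],0,1]]' 25
python3 -c "
from h import *
state()
import fit"
```

```text
t: 13.88
eef_pos: [0.6813, -0.0498, 0.0482]
eef_rot: [-23.7, 89.9, -16.8]
contact_force: [1.0, -2.7, -1.4]
opening: 0.0112
t: 14.3
eef_pos: [0.6821, -0.0496, 0.0308]
eef_rot: [-24.3, 89.9, -17.4]
contact_force: [2.8, -4.3, -0.7]
opening: 0.0107
t 14.3 th 0.037 rad 0.1995 Ftan -0.8 Frad 2.2 F [ 2.8 -4.3 -0.7] open 0.0107
centre [0.46865547 0.02832066] rms 0.00016724158365027773
th now 0.012468448589131103
t: 14.55
eef_pos: [0.6822, -0.0496, 0.0279]
eef_rot: [-22.6, 89.9, -15.6]
contact_force: [1.3, -4.0, 2.7]
opening: 0.0111
t 14.55 th 0.022 rad 0.1995 Ftan 2.6 Frad 0.9 F [ 1.3 -4.   2.7] open 0.0111
centre [0.46865547 0.02832066] rms 0.00016724158365027773
th now -0.0022902375026666024
```

```bash
python3 -m creep '[[[0.2,-0.1,0],0,1],[[0.3,-0.1,0],0,1],[[0.3,-0.1,0],0,1],[[0.3,-0.1,0],0,1]]' 25
python3 -c "
from h import *
state()
import fit
f=optics.grab_frame('scene')['color']; cv2.imwrite('pics/c7.png',cv2.resize(f[150:310,270:480],(788,600)))"
```

```text
t: 14.88
eef_pos: [0.6823, -0.0496, 0.0277]
eef_rot: [47.7, 89.9, 54.6]
contact_force: [-4.2, -0.9, 14.5]
opening: 0.0114
t 14.88 th 0.021 rad 0.1996 Ftan 14.6 Frad -4.0 F [-4.2 -0.9 14.5] open 0.0114
centre [0.46865547 0.02832066] rms 0.00016724158365027773
th now -0.003213246024900617
```

View pics/c7.png

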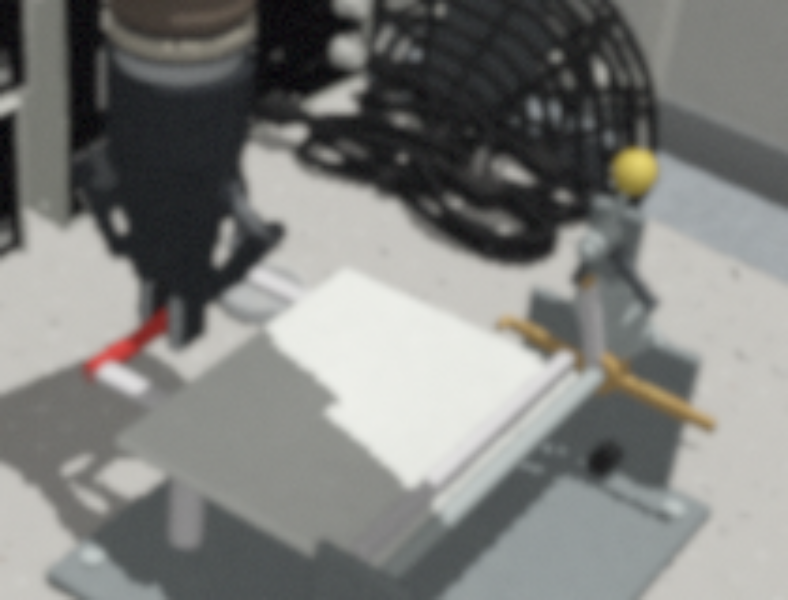

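The board is flat and solid on its rests (14.5 N) and the ball has tipped back, so the pawl is on the teeth. The starting notch measured about 0.43, so the first should be near 0.19. I'll raise to about 0.29 and lower onto the pawl.

```bash
python3 -m creep '[[[-0.5,0,0],0,1],[[-1.3,0,-0.02],0,1],[[-2.1,0,-0.07],0,1],[[-2.9,0,-0.15],0,1],[[-3.7,0,-0.26],0,1]]' 25
python3 -m creep '[[[-0.7,0,-0.13],0,1],[[-1.4,0,-0.29],0,1],[[-2.1,0,-0.47],0,1],[[-2.5,0,-0.58],0,1],[[-2.5,0,-0.58],0,1]]' 25
python3 -c "
from h import *
state()
import fit"
```

```text
t: 15.35
eef_pos: [0.6796, -0.0499, 0.0612]
eef_rot: [30.1, 89.9, 37.0]
contact_force: [4.5, -0.5, -3.5]
opening: 0.0106
t: 15.77
eef_pos: [0.6737, -0.0507, 0.0872]
eef_rot: [23.2, 89.9, 30.1]
contact_force: [4.9, 2.1, -0.7]
opening: 0.0106
t 15.77 th 0.322 rad 0.2012 Ftan -2.2 Frad 4.6 F [ 4.9  2.1 -0.7] open 0.0106
centre [0.46865547 0.02832066] rms 0.00016724158365027773
th now 0.29466394390356765
```

Lower slowly until the pawl takes it. From 0.295 to about 0.2 is 2 cm.

```bash
python3 -m creep '[[[0.3,0,0.3],0,1],[[0.6,0,0.38],0,1],[[0.9,0,0.45],0,1],[[1.2,0,0.5],0,1],[[1.2,0,0.5],0,1]]' 25
python3 -c "
from h import *
state()
import fit"
python3 -m creep '[[[0.2,0,0.04],0,1],[[0.4,0,0.08],0,1],[[0.6,0,0.12],0,1],[[0.6,0,0.12],0,1]]' 25
python3 -c "
from h import *
state()
import fit"
python3 -m creep '[[[0.15,0,0.03],0,1],[[0.3,0,0.06],0,1],[[0.4,0,0.08],0,1],[[0.4,0,0.08],0,1]]' 25
python3 -c "
from h import *
state()
import fit"
```

```text
t: 16.18
eef_pos: [0.6773, -0.0503, 0.0722]
eef_rot: [155.6, 89.9, 162.5]
contact_force: [1.3, 1.8, -1.5]
opening: 0.0108
t 16.18 th 0.245 rad 0.2006 Ftan -1.9 Frad 1.1 F [ 1.3  1.8 -1.5] open 0.0108
centre [0.46865547 0.02832066] rms 0.00016724158365027773
th now 0.2181660072368266
t: 16.52
eef_pos: [0.6783, -0.0503, 0.0673]
eef_rot: [159.9, 89.9, 166.9]
contact_force: [-1.1, 3.2, 1.1]
opening: 0.0109
t 16.52 th 0.221 rad 0.2004 Ftan 1.2 Frad -0.5 F [-1.1  3.2  1.1] open 0.0109
centre [0.46865547 0.02832066] rms 0.00016724158365027773
th now 0.1938701198773101
t: 16.85
eef_pos: [0.679, -0.0503, 0.0637]
eef_rot: [163.6, 89.8, 170.5]
contact_force: [-5.0, 2.9, 4.4]
opening: 0.011
t 16.85 th 0.202 rad 0.2003 Ftan 5.3 Frad -3.7 F [-5.   2.9  4.4] open 0.011
centre [0.46865547 0.02832066] rms 0.00016724158365027773
th now 0.17544024319616117
```

```bash
python3 -m creep '[[[0.1,0,0.05],0,1],[[0.2,0,0.1],0,1],[[0.2,0,0.1],0,1],[[0.2,0,0.1],0,1]]' 25
python3 -c "
from h import *
state()
import fit
f=optics.grab_frame('scene')['color']; cv2.imwrite('pics/c8.png',cv2.resize(f[150:310,270:480],(788,600)))"
```

```text
t: 17.18
eef_pos: [0.6792, -0.0502, 0.0619]
eef_rot: [169.0, 89.7, 175.9]
contact_force: [-7.6, 2.7, 6.7]
opening: 0.0106
t 17.18 th 0.193 rad 0.2001 Ftan 8.0 Frad -5.8 F [-7.6  2.7  6.7] open 0.0106
centre [0.46865547 0.02832066] rms 0.00016724158365027773
th now 0.16681145330592256
```

View pics/c8.png

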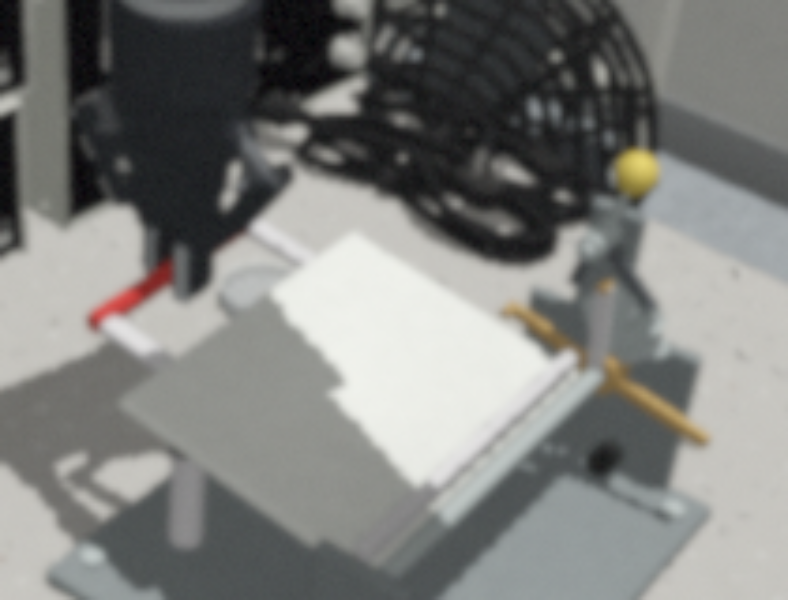

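The pawl resists downward push (+8 N) well above the rests. I'll ease back up to near zero force and check the board angle in the image, to tell pad slip from board motion.

```bash
cat > ang.py <<'E'
from h import *
def edge(f):
    a,b=red(f,(280,190,330,262)); return a
f=optics.grab_frame('scene'); a=edge(f)
def proj(p):
    q=R.from_euler("xyz",f["attitude"],degrees=True).inv().apply(p-f["position"]); return np.array([f["cx"]-f["fx"]*q[0]/q[2],f["cy"]+f["fy"]*q[1]/q[2]])
y=np.radians(YAW); n=np.array([-np.sin(y),np.cos(y),0])
ts=np.linspace(0,.6,601); D=[np.linalg.norm(proj(bar(t)+n*.066)-a) for t in ts]
print("red left end",a.round(1),"image theta",ts[np.argmin(D)].round(3),"res px",min(D).round(1))
E
python3 -c "
import ang
from h import *
state()"
python3 -m creep '[[[-0.3,-0.05,-0.15],0,1],[[-0.5,-0.1,-0.25],0,1],[[-0.5,-0.1,-0.25],0,1],[[-0.5,-0.1,-0.25],0,1]]' 25
python3 -c "
import ang
from h import *
state()"
python3 -m creep '[[[-0.2,0,0],0,1],[[-0.4,0,0],0,1],[[-0.4,0,0],0,1],[[-0.4,0,0],0,1]]' 25
python3 -c "
import ang
from h import *
state()"
```

```text
red left end [295. 235.] image theta 0.173 res px 0.1
t 17.28 th 0.193 rad 0.2001 Ftan 8.5 Frad -4.3 F [-6.2  2.6  7.5] open 0.011
t: 17.62
eef_pos: [0.6786, -0.0503, 0.0667]
eef_rot: [89.5, 89.9, 96.4]
contact_force: [-1.5, 4.4, 2.5]
opening: 0.0109
red left end [295.2 233.3] image theta 0.195 res px 0.0
t 17.67 th 0.217 rad 0.2005 Ftan 2.6 Frad -0.4 F [-1.7  5.9  2.5] open 0.011
t: 18.0
eef_pos: [0.678, -0.0503, 0.0696]
eef_rot: [118.9, 89.8, 125.8]
contact_force: [-1.1, 5.7, -0.2]
opening: 0.0109
red left end [295.3 232.4] image theta 0.207 res px 0.1
t 18.05 th 0.232 rad 0.2006 Ftan 0.4 Frad -1.8 F [-2.5  5.6  0. ] open 0.0111
```

The board moves with the hand and the reaction is springy and repeatable, so the compliance is at the pawl. At near-zero hand force the pawl carries the board at about 0.2 rad. I'll relax the side force, open, and check before withdrawing.

```bash
python3 -m creep '[[[0.05,0.15,0.08],0,1],[[0.1,0.15,0.1],0,1],[[0.1,0.15,0.1],0,1]]' 20
python3 -c "
import ang
from h import *
state()"
python3 -m creep '[[[0,0,0],0,0.7],[[0,0,0],0,0.5],[[0,0,0],0,0.3],[[0,0,0],0,0.1],[[0,0,0],0,0]]' 20
python3 -c "
import ang
from h import *
state()"
```

```text
t: 18.3
eef_pos: [0.6781, -0.0503, 0.0685]
eef_rot: [175.5, 89.8, -177.6]
contact_force: [-3.7, 1.5, -0.1]
opening: 0.0112
red left end [295.3 232.5] image theta 0.206 res px 0.0
t 18.35 th 0.227 rad 0.2004 Ftan 0.2 Frad -3.3 F [-3.3  0.7 -0.6] open 0.0107
t: 18.77
eef_pos: [0.6812, -0.0506, 0.0706]
eef_rot: [-19.4, 89.8, -12.5]
contact_force: [0.4, 0.1, -0.1]
opening: 0.0426
red left end [295.1 232.1] image theta 0.21 res px 0.4
t 18.82 th 0.233 rad 0.2035 Ftan -0.4 Frad 0.1 F [ 0.2  0.2 -0.3] open 0.0428
```

Held on the pawl at about 0.21 with the fingers open. Withdraw straight up and check.

```bash
python3 -m creep '[[[-1,0,0],0,0],[[-2.5,0,0],0,0],[[-4.5,0,0],0,0],[[-7,0,0],0,0],[[-9.5,0,0],0,0]]'
python3 -m creep '[[[-3,0,0],0,0],[[-6,0,0],0,0],[[-9,0,0],0,0],[[-11,0,0],0,0],[[-11,0,0],0,0]]'
python3 -m creep '[[[0,0,0],0,0],[[0,0,0],0,0],[[0,0,0],0,0],[[0,0,0],0,0],[[0,0,0],0,0]]'
python3 -c "
import ang
from h import *
f=optics.grab_frame('scene')['color']; cv2.imwrite('pics/c9.png',cv2.resize(f[150:330,230:480],(800,576)))"
```

```text
t: 19.23
eef_pos: [0.6799, -0.0501, 0.1671]
eef_rot: [-16.8, 89.9, -9.9]
contact_force: [-0.0, -0.1, -0.6]
opening: 0.0428
t: 19.65
eef_pos: [0.6837, -0.0506, 0.2844]
eef_rot: [-14.9, 89.2, -8.0]
contact_force: [-0.0, -0.0, 0.5]
opening: 0.0425
t: 20.07
eef_pos: [0.6787, -0.05, 0.2728]
eef_rot: [165.1, 89.8, 172.0]
contact_force: [-0.4, 0.5, -0.0]
opening: 0.0429
red left end [295.2 232.3] image theta 0.208 res px 0.2
```

View pics/c9.png

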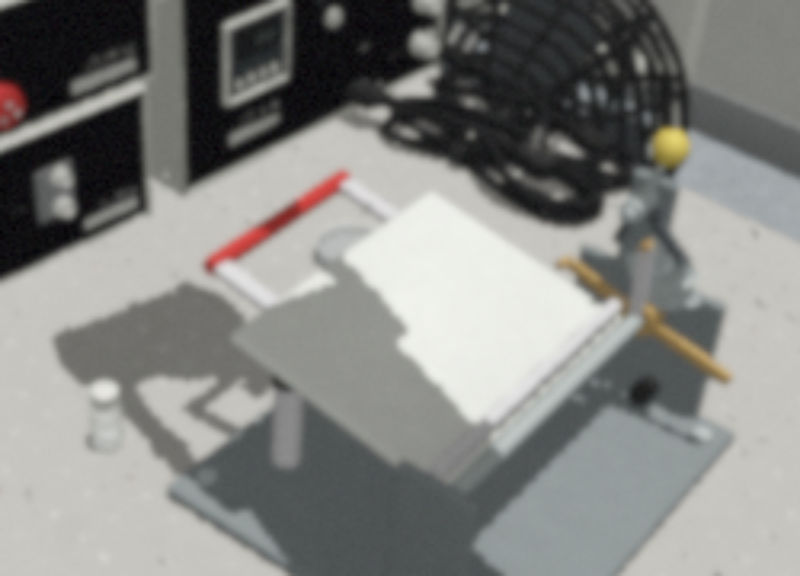

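The board rests on the pawl with the robot clear. The vial stands at (105,415) and the dish is at (345,245), behind the bar. Handing in.

```bash
python3 -c "
import ang
from bench import close_job
close_job()"
```

```text
red left end [294.8 232.6] image theta 0.203 res px 0.6
the job is handed in; nothing more can be done
```

The board now rests on the pawl in its first notch at about 0.21 rad. I handed the job in at about 20 s on the robot's clock, with the gripper open and well clear above. `close_job()` gave no verdict.

**What I did**
- **Raising:** I gripped the red bar and raised it to the stop. The pull reached about 11 N at right angles to the board, roughly 10 N beyond its weight, or an estimated 35 N at the stop. The picture showed the pawl thrown over and the brass arm on the rubber pin.
- **Lowering:** I lowered the board flat in the grip at about 0.5 rad/s. It sat solid on its rests and the pawl tipped back onto the teeth.
- **First notch:** I raised it to about 0.29 rad, lowered it onto the pawl, then opened and withdrew.

**Last checks**
- **Board at rest:** image readings of the angle after release stayed within 0.203–0.210 rad, which is measurement noise.
- **Vial and dish:** the vial stands upright and the dish is in place in the last scene picture. I only looked; I did not measure their shift.
- **Pen:** I did not check it at the end; it cannot be made out in that view. Nothing came near it after the first pass overhead.

**What failed or disagreed**
- **First grasp:** it closed on nothing. The fingertips appeared about 3 cm farther back than the nominal TCP. I opened, went lower and gripped it the second time.
- **Angle estimates:** the arm's fitted arc read 0.01–0.02 rad off the camera at most points.
- **Pawl contact:** pushing down at up to 8 N moved the board from about 0.21 to 0.17 rad, and it sprang back when I eased off.

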